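Sweep the vacuum zones off and set the run-on dial

ROBOT

A 6-joint arm with a two-finger parallel gripper is mounted at the origin on a cart in front of the work surface, level with it; the furniture and walls round the work are solid. World frame = base frame: x ahead of the robot, y to its left, z up, the work surface at z = 0. Lengths are in m, angles in rad, forces in N, time in s.
With the tool pointing down it reaches from about 0.325 to 0.775 m from the base axis. Payload 5.5 kg.
Tool frame: the origin (TCP) lies midway between the tips of the shut fingers; the grasp point (between the pads) lies 19 mm behind it; z points along the fingers, y is the line along which they close (so a half turn about z gives the same grasp; the last joint's range is limited). The gripper opens to 88 mm and grips with 3 to 60 N. Pads are 20 mm wide; open, the fingers measure 115 mm over their backs; the gripper's body (75 mm by 178 mm) begins 61 mm behind the grasp point.
Start: joints at [1.254, 0.091, 1.231, -0, 1.82, -0.057], TCP at [0.154, 0.58, 0.223] pointing down, gripper open.
Joint ranges: [-2.87, 2.87], [-0.86, 2.18], [0.17, 2.46], [-1.51, 4.65], [0.06, 2.69], [-2.65, 2.65]. Speed limits (rad/s): [2.57, 2.57, 3.01, 3.14, 3.14, 3.14].

INTERFACE

Orientations are given as a unit quaternion [w, x, y, z].
In Python, from plant import state, imaging, workorder gives the robot as it stands.
- The arm moves only by the tool play_rows, never from a script. Its argument "steps" is a list of rows, each a list of 7 numbers: the opening, from -1 (shut) to 1 (fully open), so that 0 is half open, then the shift along the tool's x, y, z in mm, then the turn, a rotation vector about the tool's x, y, z in rad. In form: [[grip, tx, ty, tz, ax, ay, az], ...]. A call has exactly 8 rows; each row is the pose to reach, as a shift and turn from the pose commanded when the call began, along the tool's axes at that moment; what a row does not reach only later rows make up. A row lasts 1/10 s, in which the tool goes at most 50 mm and 8.59 degrees, less where a joint would pass 70% of its speed; a pose out of reach is approached as far as the arm can. A call with a gripper value outside its range is refused whole. The fingers move at their own pace and stop on an object; "force" is the grip in N (left out, the last holds). Time passes only in rows, so rows that repeat a pose let the fingers close, or fill a call up. It gives the time, the measured TCP pose, the force, the opening and the grip force at its end, in the units of the state.
- state(): the state, without advancing time (a new reading comes with each control period).
- imaging.capture(name): name is "scene" or "top"; returns the picture (480x640x3 uint8, red, green, blue); there is no depth.
- imaging.camera_params(name): a dict with "fx", "fy", "cx", "cy" (pixels), "dist_coeffs" ([k1, k2, p1, p2, k3] as OpenCV has them; the pictures are not rectified), "view" (4x4, takes a point from world to camera coordinates). Camera axes: x right, y down, z forward; pixel columns grow to the right and rows downward; lengths in m; the calibration is good to about 2 mm. A picture is of the moment at which its call begins. camera_params takes no time and is no camera call.
- workorder.hand_in(): hands the job in; it is judged then, once.
The state is a dict: "time": time; "joint_pos": joint angles; "qd": joint speeds; "joint_efforts": joint torques, N m; "tcp_pos": TCP position; "tool_rot": TCP orientation; "force": force on the tool from outside, world axes, zero at the start; "torque": the same for the moment, N m; "gripper_width": opening from 0.0 (shut) to 1.0 (fully open); "finger_force": force on a finger pad.
Only numpy, scipy, OpenCV 4.12 (cv2) and the standard library are available. Lean on these libraries where they do the work, as an engineer would, in place of code of your own. Each camera call takes 0.05 s, during which the arm holds its last target. There are 200 camera calls.

TASK

Shut down the vacuum zones of the saw table: with one finger drag along the switch strip, flick its four flat zone levers fully off one after the other, beginning at the end far from the round fan lever and not taking the finger away from the console until all four are off. Feel for the strip gently and do not ram the console, and leave the round fan lever on. Then turn the timer's dial to the third of its four marks, counted clockwise, so that it sits in that click; leave the tape measure, the feed wheel and the oil bottle where they stand.

Things in the scene. Friction and masses are not known exactly. Their poses are not given: they have to be found in the camera images.
- bank: Grey switch console, fixed, 322 mm long (its y). Origin: centre of its underside; z up, x away from the robot, y along the row to the robot's left. Its face slopes 35 deg from level, rising toward +x, facing the robot: in this frame 'out of the face' is (-sin35, 0, cos35), 'up the slope' is (cos35, 0, sin35).
- face_mid (a point): Middle of the sloped face, 60 mm above the console's origin (frame as bank). Here lies a flat aluminium switch strip, parallel to the face: 316 mm along y, 56 mm up the slope. It is height-adjustable: its top stands 4 to 34 mm out of the face, different each time and not given. It is stiff (does not yield to 40 N), so it can be felt.
- touch_end (a point): Point of the face (not of the strip) under the middle of the strip's bare end, at y = +133 mm; the strip is free for touching from y = +106 to +158 mm.
- lever_first (a point): Point of the face under the foot of zone lever 1 (y = +90 mm); levers 2, 3, 4 stand at y = +38, -14, -66 mm on the strip's centre line, hinged at the strip's top. Each is a flat black paddle 22 mm wide up the slope, tip rounded and 10 mm thick, 40 mm above the strip when on; folded fully, its tip is 24 mm above the strip and 34 mm toward -y.
- lever_last (a point): Point of the face under the foot of zone lever 4 (y = -66 mm). Levers are stiff (2 N at the tip) and stay where left. A fixed guard rib, 27 mm high above the strip, 4 mm thick, 44 mm wide up the slope, stands 12 mm before each zone lever (toward +y). A finger dragged toward -y with its tip 29 to 33 mm above the strip folds each lever and passes over; lower it rams the ribs, higher it leaves levers on or half-way.
- fan_foot (a point): Point of the face under the foot of the round fan lever (y = -145 mm; ball on top, 58 mm above the strip, 18 mm thick), which must stay on.
- hood_edge (a point): Middle of the free upper edge of the hood behind the levers (frame as bank). The hood stands square to the face, its near side 64 mm up the slope from the strip's centre line, reaching 140 mm out of the face, so it overhangs the levers: the tool must lean like the face, about 35 deg.
- zone1 (a joint): angle of zone lever 1 (y = +90 mm, first in the drag) (rad): -0.15 to 0.05 = on, standing nearly upright; +1.00 = fully off, folded over toward the fan lever (the robot's right); 0.55 or more counts as off.
- zone2 (a joint): angle of zone lever 2 (y = +38 mm) (rad): -0.15 to 0.05 = on, standing nearly upright; +1.00 = fully off, folded over toward the fan lever (the robot's right); 0.55 or more counts as off.
- zone3 (a joint): angle of zone lever 3 (y = -14 mm) (rad): -0.15 to 0.05 = on, standing nearly upright; +1.00 = fully off, folded over toward the fan lever (the robot's right); 0.55 or more counts as off.
- zone4 (a joint): angle of zone lever 4 (y = -66 mm) (rad): -0.15 to 0.05 = on, standing nearly upright; +1.00 = fully off, folded over toward the fan lever (the robot's right); 0.55 or more counts as off.
- fan (a joint): angle of the round fan lever at y = -145 mm (rad): -0.15 to 0.05 = on (must stay), +1.00 = off.
- dial_grip (a point): On the upright axis of the timer's dial, at grip height, 74 mm above the table. The timer is a fixed grey box 120 x 120 x 50 mm; its dial has a grip bar 64 x 14 mm, 58 to 86 mm above the table. The frame is the box's (does not turn with the dial), z up; at dial angle 0 the bar lies along its x, the light pointer end toward -x.
- dial (a joint): dial angle (rad), growing clockwise seen from above: the four click marks are at 0, 0.45, 0.90 and 1.35; the third mark is 0.90. It starts in the first or second. Springs pull it into the nearest mark with up to about 0.15 N m.
- tape_mid (a point): Centre of a standing yellow tape measure, 36 x 75 x 60 mm, loose bystander.
- wheel_mid (a point): Centre of a black feed wheel lying flat, 45 mm across, 24 mm high, loose bystander.
- oil_mid (a point): 50 mm up in a small square oil bottle standing between the console and the timer, 43 x 57 mm, 104 mm tall, loose bystander.
Things that resemble listed ones, but are neither listed nor needed, are in the scene too. Leave any purple look-alike of the part that bears dial_grip alone.

How it is judged:
On the way, in this order (a step that is already met when the one before it is completed fails the run):
1. zone lever 1 is off (value of joint zone1 above 0.55 rad), for 0.02 s.
2. zone lever 2 is off (value of joint zone2 above 0.55 rad), for 0.02 s.
3. zone lever 3 is off (value of joint zone3 above 0.55 rad), for 0.02 s.
4. zone lever 4 is off (value of joint zone4 above 0.55 rad), for 0.02 s.
5. the dial sits at the third mark (value of joint dial between 0.76 and 1.04 rad), for 0.2 s.
At the end, for the whole second after the job is handed in: All four zone levers are off (beyond 0.55 rad), the fan lever is still on (below 0.2 rad), and the dial rests at the third mark (0.90 rad, within 0.14) (all of step 5 and value of joint each of zone1, zone2, zone3, zone4 above 0.55 rad and value of joint fan below 0.2 rad and velocity of joint dial below 0.1 rad/s); the robot touches nothing.
It fails at once if the fan lever was pushed over (beyond 0.2 rad) (value of joint fan above 0.2 rad).
It fails at once if the console was rammed (fingers or arm on it with more than 30 N) (contact force between any of the fingers, the arm and bank above 30 N).
It fails at once if the finger was taken away from the console (grasp point over 200 mm above the table or over 160 mm in front of the console's middle) while only some of the zone levers were off (value of joint any of zone1, zone2, zone3, zone4 above 0.55 rad and not (value of joint each of zone1, zone2, zone3, zone4 above 0.55 rad) and (z of the grasp point in the frame of bank above 0.2 m or x of the grasp point in the frame of bank below -0.16 m)).
It fails at once if the tape measure, feed wheel or oil bottle was moved more than 25 mm (distance of any of tape_mid, wheel_mid, oil_mid from where it was at the start of the episode above 0.025 m).
It also fails if it takes over 69 s, if anything falls off the work surface, if the arm or the gripper's body presses on something with over 40 N, if the wrist force passes 120 N, or if a joint passes its speed limit or range.

## Working session

There is one attempt and no reset: what is moved stays moved. The work goes in short steps, Python scripts to look and compute and a tool call to move; the robot and the scene stay as the last step left them, time stands still between calls to the robot, and variables do not carry over. Pictures are saved under pics/ and viewed, at most 10 in all, crops included, and the job is handed in when it is done.

Besides the shell and the picture viewer there is one more tool, called after "Emit:" as name([rows], argument=value, ...), one row to a line, values as JSON. play_rows: Moves the arm, as the interface text tells. Its arguments: {"type":"object","properties":{"steps":{"type":"array"},"force":{"type":"number"}},"required":["steps"]}

```bash
mkdir -p pics; ls; python3 - <<'E'
from plant import state, imaging, workorder
import cv2,numpy as np
for n in("scene","top"):
    im=imaging.capture(n);cv2.imwrite(f"pics/{n}0.png",im[...,::-1]);p=imaging.camera_params(n);print(n,{k:np.round(v,4).tolist() for k,v in p.items()})
print(state())
E
```

```text
pics
scene {'fx': 480.8759, 'fy': 480.8759, 'cx': 317.1151, 'cy': 234.1266, 'dist_coeffs': [0.013, 0.0, 0.0, 0.0, 0.0], 'view': [[0.9017, -0.4323, 0.0118, -0.5173], [-0.1836, -0.4072, -0.8947, 0.1977], [0.3916, 0.8046, -0.4465, 1.0215], [0.0, 0.0, 0.0, 1.0]]}
top {'fx': 588.2087, 'fy': 588.2087, 'cx': 314.3847, 'cy': 239.301, 'dist_coeffs': [-0.1276, 0.0, 0.0, 0.0, 0.0], 'view': [[0.0223, -0.9998, -0.0016, -0.0873], [-0.9966, -0.0221, -0.0796, 0.5101], [0.0796, 0.0034, -0.9968, 1.7596], [0.0, 0.0, 0.0, 1.0]]}
{'time': 0.1, 'joint_pos': array([ 1.25430203e+00,  9.17884019e-02,  1.23172801e+00,  1.51149383e-05,
        1.81979245e+00, -5.67318910e-02]), 'qd': array([-0.00082959, -0.00162157, -0.00143257, -0.00049134,  0.00160771,
       -0.00141228]), 'joint_efforts': array([ 2.58726366e-03, -4.47858131e+01, -4.07571673e+01,  6.99565513e-02,
        2.84249999e-02, -1.28383772e-04]), 'tcp_pos': array([0.15404695, 0.57962576, 0.2216382 ]), 'tool_rot': array([-1.66404480e-04,  1.29514459e-01,  9.91577162e-01, -8.41846844e-04]), 'force': array([ 0.35027256,  0.20887314, -0.216735  ]), 'torque': array([0.01977025, 0.00234656, 0.02532244]), 'finger_force': 0.0, 'gripper_width': 1.0020173666489238}
```

View pics/scene0.png

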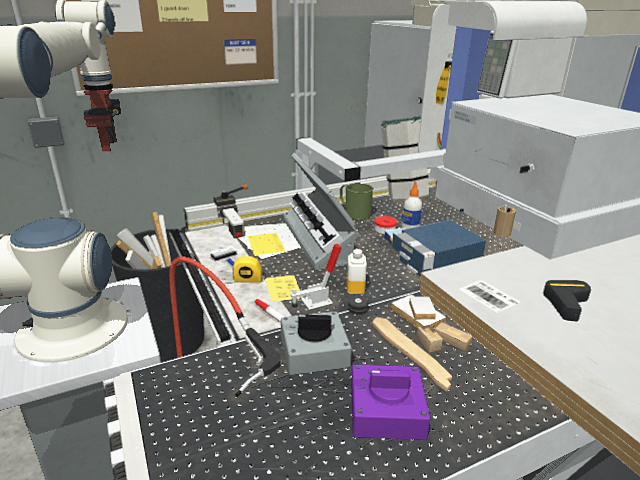

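View pics/top0.png

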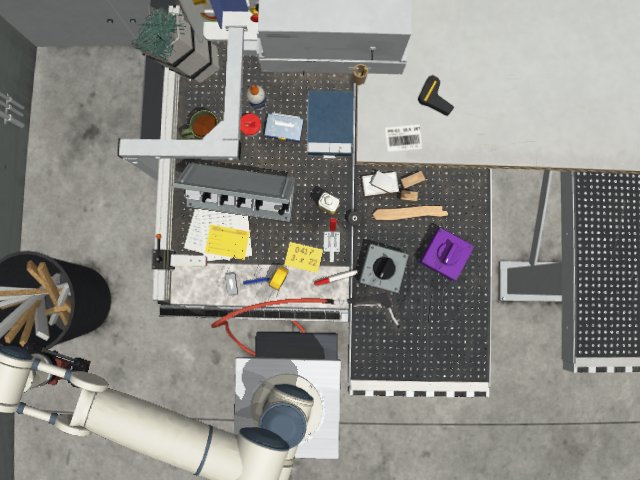

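The top view shows the console at about (235,190), the grey timer at (383,268), the purple look-alike at (447,253), the oil bottle at (328,202), the wheel at (354,218) and the tape at (278,278). There is also a toggle clamp with a red handle at (333,228). For the dial there are two candidates: the grey box and the purple box. The grey one fits, because the task calls for a grey box and says to leave the purple one alone. I'll enlarge both views to confirm.

```bash
python3 - <<'E'
import cv2
a=cv2.imread("pics/top0.png")[150:300,165:415];cv2.imwrite("pics/topc.png",cv2.resize(a,None,fx=3.2,fy=3.2,interpolation=cv2.INTER_CUBIC))
a=cv2.imread("pics/scene0.png")[145:375,200:450];cv2.imwrite("pics/scenec.png",cv2.resize(a,None,fx=2.6,fy=2.6,interpolation=cv2.INTER_CUBIC))
E
```

```text
(no output)
```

View pics/topc.png

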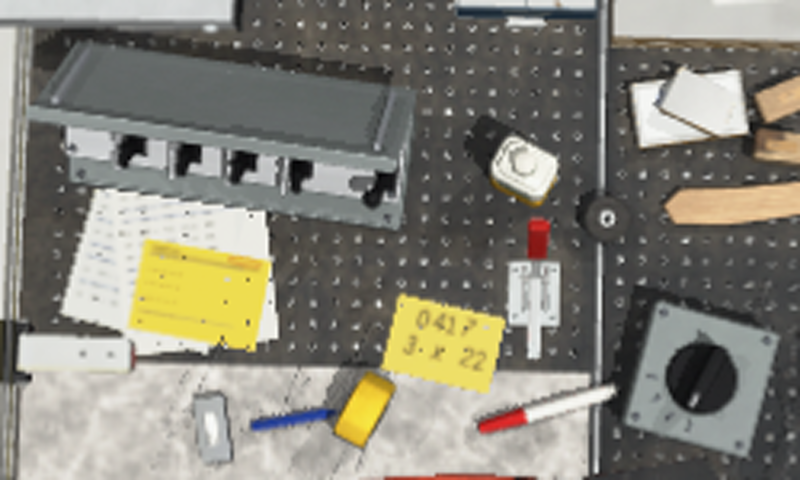

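View pics/scenec.png

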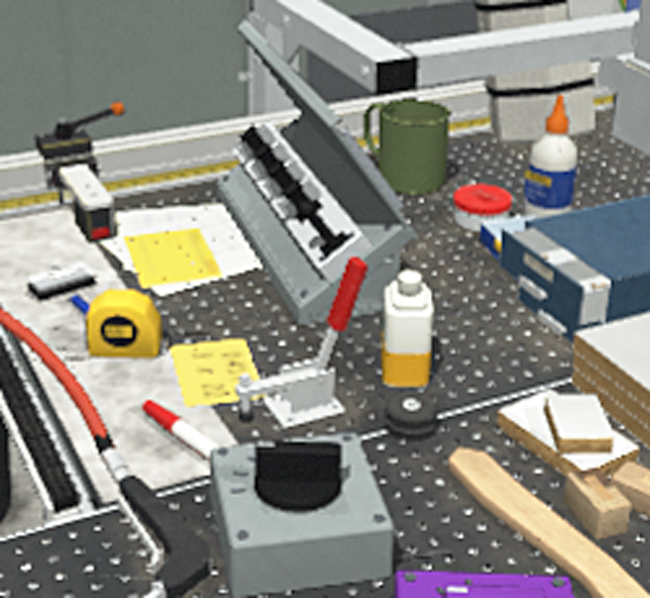

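The crops confirm it. The timer with the dial is the grey box (top crop 700,380), with its pointer at (694,402). The hood's free edge runs from (30,103) to (413,165) in the top crop. Next I'll fit the poses and check them with overlays.

```bash
cat > h.py <<'E'
import numpy as np,cv2
from scipy.spatial.transform import Rotation as R
from scipy.optimize import least_squares
from plant import state, imaging, workorder
P={n:imaging.camera_params(n) for n in("scene","top")}
def proj(n,X):
    p=P[n];V=np.array(p["view"]);K=np.array([[p["fx"],0,p["cx"]],[0,p["fy"],p["cy"]],[0,0,1]])
    return cv2.projectPoints(np.atleast_2d(X).astype(float),cv2.Rodrigues(V[:3,:3])[0],V[:3,3],K,np.array(p["dist_coeffs"]))[0][:,0]
def ray(n,px,z):
    p=P[n];V=np.array(p["view"]);K=np.array([[p["fx"],0,p["cx"]],[0,p["fy"],p["cy"]],[0,0,1]])
    u=cv2.undistortPoints(np.array([[px]],float),K,np.array(p["dist_coeffs"]))[0,0]
    d=V[:3,:3].T@[u[0],u[1],1];c=-V[:3,:3].T@V[:3,3];return c+d*(z-c[2])/d[2]
def place(q,X):
    return R.from_euler("z",q[2]).apply(np.atleast_2d(X))+[q[0],q[1],0]
u=np.array([np.cos(np.radians(35)),0,np.sin(np.radians(35))]);n=np.array([-u[2],0,u[0]])
def face(y,up=0,out=0): return np.array([0,y,.06])+up*u+out*n
def fit(q0,obs):
    f=lambda q:np.concatenate([(proj(c,place(q,X))-px).ravel() for c,X,px in obs])
    s=least_squares(f,q0,loss="soft_l1");return s.x,np.round(f(s.x),1)
E
python3 - <<'E'
from h import *
T=lambda a,b:[165+a/3.2,150+b/3.2]
S=lambda a,b:[200+a/2.6,145+b/2.6]
print(ray("top",T(30,103),.21),ray("top",T(413,165),.21))
L,Rr=face(.161,.064,.14),face(-.161,.064,.14)
qb,r=fit([.5,.1,-.15],[("top",L,T(30,103)),("top",Rr,T(413,165)),("scene",Rr,S(410,235)),("scene",L,S(240,25))]);print(qb,r)
B=[(.06,.06,.05),(.06,-.06,.05),(-.06,-.06,.05),(-.06,.06,.05)]
qt,r=fit([.3,-.3,-.25],[("top",B[0],T(655,298)),("top",B[1],T(780,338)),("top",B[2],T(748,458)),("top",B[3],T(622,418))]);print(qt,r)
np.save("q.npy",[qb,qt])
def crop(nm,x0,y0,w,h,f,pts):
    a=cv2.resize(cv2.imread(f"pics/{nm}0.png")[y0:y0+h,x0:x0+w],None,fx=f,fy=f,interpolation=cv2.INTER_CUBIC)
    for X,c in pts:
        for p in proj(nm,X): cv2.circle(a,tuple(int(v) for v in ((p-[x0,y0]+.5)*f)),2,c,-1)
    return a
G,RR,Y,M=(0,255,0),(0,0,255),(0,255,255),(255,0,255)
bp=[(place(qb,[L,Rr]),G),(place(qb,[face(y,0,.02) for y in(.133,.09,.038,-.014,-.066,-.145)]),RR),(place(qb,[face(y,v,.02) for y in(.158,-.158) for v in(.028,-.028)]),Y)]
tp=[(place(qt,B),G),(place(qt,[[0,0,.086]]),RR),(place(qt,[[-.045*np.cos(t),.045*np.sin(t),.05] for t in(0,.45,.9,1.35)]),Y)]
o=np.zeros((600,800,3),np.uint8)
a=crop("top",170,160,130,60,4,bp);o[:240,:520]=a
b=crop("top",350,235,66,66,4,tp);o[:264,530:794]=b
c=crop("scene",275,145,90,130,2.5*1,bp);o[245:570,:225]=c
d=crop("scene",275,300,85,80,3.5,tp);o[270:550,240:240+297]=d[:280]
cv2.imwrite("pics/ov.png",o)
E
```

```text
[0.64571025 0.31163153 0.21      ] [ 0.59846787 -0.01905929  0.21      ]
[ 0.65438447  0.14058908 -0.08919405] [  2.7   1.7  -0.5  -5.1 -21.9 -41.6   1.8   0.8]
[ 0.42846773 -0.28512438 -0.26566447] [ 0.7 -0.1  0.2 -1.2 -0.8  0.1 -0.2  1.2]Traceback (most recent call last):
  File "<stdin>", line 22, in <module>
ValueError: could not broadcast input array from shape (280,298,3) into shape (280,297,3)
```

```bash
cat > ov.py <<'E'
from h import *
T=lambda a,b:[165+a/3.2,150+b/3.2]
S=lambda a,b:[200+a/2.6,145+b/2.6]
L,Rr=face(.161,.064,.14),face(-.161,.064,.14)
B=[(.06,.06,.05),(.06,-.06,.05),(-.06,-.06,.05),(-.06,.06,.05)]
G,RR,Y,M=(0,255,0),(0,0,255),(0,255,255),(255,0,255)
def crop(nm,x0,y0,w,h,f,pts):
    a=cv2.resize(cv2.imread(f"pics/{nm}0.png")[y0:y0+h,x0:x0+w],None,fx=f,fy=f,interpolation=cv2.INTER_CUBIC)
    for X,c in pts:
        for p in proj(nm,X): cv2.circle(a,tuple(int(v) for v in ((p-[x0,y0]+.5)*f)),2,c,-1)
    return a
def sheet(qb,qt,h,name):
    bp=[(place(qb,[L,Rr]),G),(place(qb,[face(y,0,h) for y in(.133,.09,.038,-.014,-.066,-.145)]),RR),(place(qb,[face(y,v,h) for y in(.158,-.158) for v in(.028,-.028)]),Y),
     (place(qb,[face(y,v,h+.027) for y in(.104,.052,0,-.052) for v in(.022,-.022)]+[face(-.145,0,h+.05)]),M)]
    tp=[(place(qt,B),G),(place(qt,[[0,0,.086]]),RR),(place(qt,[[-.045*np.cos(t),.045*np.sin(t),.05] for t in(0,.45,.9,1.35)]),Y)]
    o=np.zeros((600,800,3),np.uint8)
    for x,y,a in((0,0,crop("top",170,160,130,60,4,bp)),(530,0,crop("top",350,235,66,66,4,tp)),(0,245,crop("scene",275,145,90,130,2.7,bp)),(250,270,crop("scene",275,300,85,75,3.6,tp))):
        a=a[:600-y,:800-x];o[y:y+a.shape[0],x:x+a.shape[1]]=a
    cv2.imwrite(name,o)
E
python3 - <<'E'
from ov import *
qb,r=fit([.65,.14,-.13],[("top",L,T(30,103)),("top",Rr,T(413,165)),("scene",L,S(240,22))]);print(qb,r)
qt,r=fit([.3,-.3,-.25],[("top",B[0],T(655,298)),("top",B[1],T(780,338)),("top",B[2],T(748,458)),("top",B[3],T(622,418))])
np.save("q.npy",[qb,qt]);sheet(qb,qt,.02,"pics/ov.png")
E
```

```text
[ 0.64797341  0.14633055 -0.13616779] [ 0.5  1.2 -3.6 -0.2  1.4  1.3]
```

View pics/ov.png

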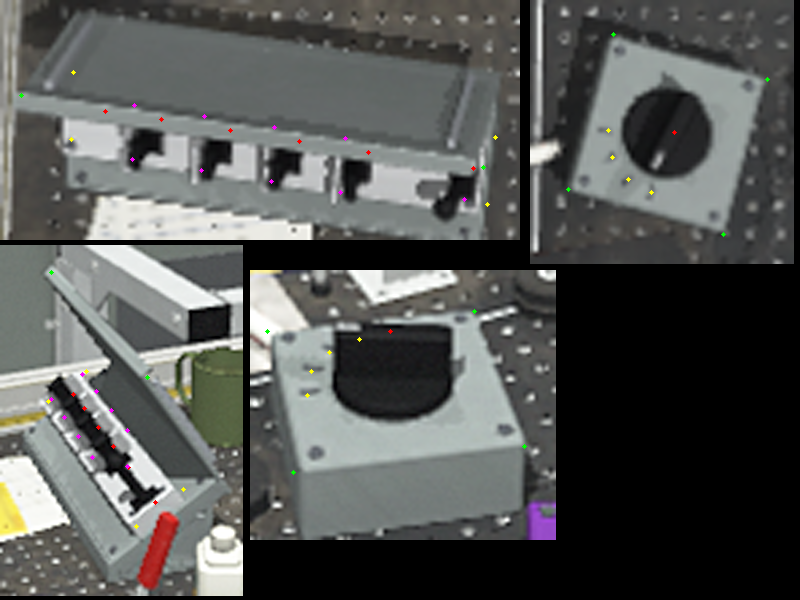

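```bash
python3 - <<'E'
from ov import *
o=np.zeros((600,800,3),np.uint8)
for x,y,a in((0,0,crop("top",172,166,128,50,6,[])),(0,302,crop("top",360,244,48,42,7,[])),(340,302,crop("scene",288,170,72,99,3,[])),(560,302,crop("scene",278,308,78,60,3,[]))):
    a=a[:600-y,:800-x];o[y:y+a.shape[0],x:x+a.shape[1]]=a
cv2.imwrite("pics/zoom.png",o)
E
```

```text
(no output)
```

View pics/zoom.png

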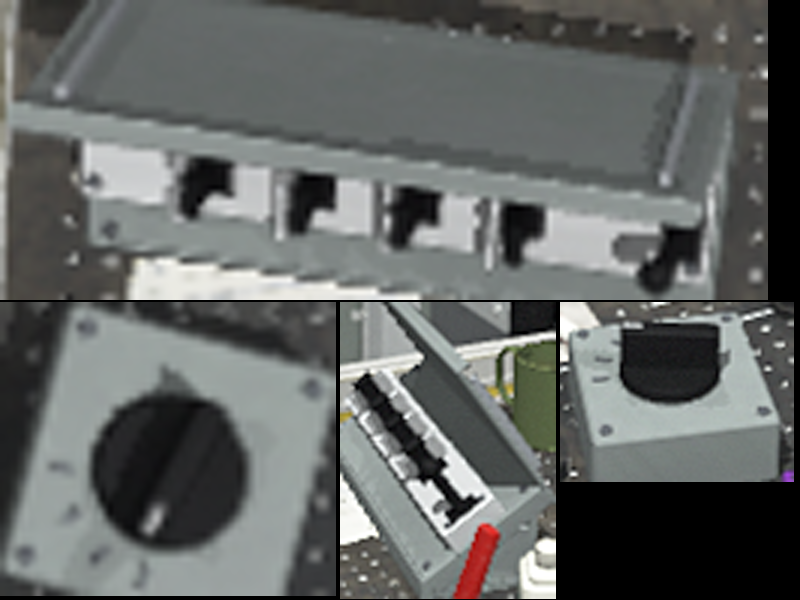

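```bash
python3 - <<'E'
from ov import *
g=cv2.cvtColor(cv2.imread("pics/top0.png"),cv2.COLOR_BGR2GRAY).astype(float)
gy=cv2.Sobel(cv2.GaussianBlur(g,(0,0),.7),cv2.CV_64F,0,1)
# hood band upper line: dark->light near predicted line
pts=[]
for x in range(178,287):
    yc=183+ (x-174)*.138; ys=np.arange(int(yc)-3,int(yc)+5); w=np.clip(gy[ys,x],0,None)
    k=ys[np.argmax(w)]; a,b,c=gy[k-1,x],gy[k,x],gy[k+1,x]; pts.append((x,k+.5*(a-c)/(a-2*b+c)))
X=np.array([ray("top",p,.215)[:2] for p in pts]);A=np.polyfit(X[:,1],X[:,0],1);r=X[:,0]-np.polyval(A,X[:,1]);k=abs(r)<.003;A=np.polyfit(X[k,1],X[k,0],1)
print("yaw from band line",-np.arctan(A[0]),k.sum(),r.std())
Z=lambda a,b:[172+a/6-.5,166+b/6-.5]
S=lambda a,b:[288+(a-340)/3-.5,170+(b-302)/3-.5]
def res(p,full=0):
    q,h=p[:3],p[3]
    o=[("top",L,Z(12,128)),("top",Rr,Z(708,224)),("top",face(.052,-.022,h+.027),Z(283,240)),("top",face(-.052,-.022,h+.027),Z(490,270)),
       ("top",face(.158,-.028,h),Z(84,200)),("scene",face(-.158,-.028,h),S(457,551)),("scene",face(-.158,.028,h),S(500,495)),("scene",L,[291.8,153.5])]
    return np.concatenate([(proj(c,place(q,x))-px).ravel() for c,x,px in o])
s=least_squares(res,[.65,.15,-.12,.02],loss="soft_l1");print(s.x);print(res(s.x).reshape(-1,2).round(1))
Zt=lambda a,b:[360+a/7-.5,244+(b-302)/7-.5];D=lambda a,b:[278+(a-560)/3-.5,308+(b-302)/3-.5]
for nm,p,z in(("c",Zt(168,470),.06),("ptr",Zt(150,525),.086),("far bar end",Zt(205,402),.086)):print(nm,ray("top",p,z))
print("scene bar",ray("scene",D(622,326),.086),ray("scene",D(719,324),.086))
for p in[Zt(62,467),Zt(70,515),Zt(98,555),Zt(140,575)]: print("tick",ray("top",p,.05)[:2])
print("screws",[ray("top",Zt(*p),.05)[:2].round(4).tolist() for p in((87,327),(311,388),(25,555))])
print("others", {k:ray("top",p,z).round(3).tolist() for k,p,z in(("oil",(328,201),.1),("wheel",(354,218),.024),("tape",(278,278),.06),("redtip",(333,222),.12))})
E
```

```text
yaw from band line -0.12325270126823532 109 0.00039171608299219657
[ 0.64151318  0.15010136 -0.11063849  0.02132687]
[[-0.   0.3]
 [ 0.  -0.6]
 [ 0.1 -0.6]
 [ 0.6 -1. ]
 [ 0.5 -0.8]
 [-3.1 -4.3]
 [-0.3  0.6]
 [-1.9  1.4]]
c [ 0.42980291 -0.28193756  0.06      ]
ptr [ 0.40592893 -0.27177934  0.086     ]
far bar end [ 0.45751544 -0.29398523  0.086     ]
scene bar [ 0.4031348  -0.26922552  0.086     ] [ 0.4605977  -0.29328512  0.086     ]
tick [ 0.43047365 -0.23800985]
tick [ 0.41021164 -0.24173498]
tick [ 0.39353194 -0.25389166]
tick [ 0.38543686 -0.27185398]
screws [[0.4902, -0.2477], [0.4663, -0.3436], [0.3929, -0.2229]]
others {'oil': [0.618, -0.113, 0.1], 'wheel': [0.579, -0.195, 0.024], 'tape': [0.392, 0.029, 0.06], 'redtip': [0.555, -0.128, 0.12]}
```

```bash
cat > mv.py <<'E'
from h import *
import json,sys
q=np.array(json.load(open("bank.json")))
Rb=R.from_euler("z",q[2])
def bank_pose(y,up,out):
    """target TCP pos, R: tool z into face, y along bank y, x down the slope"""
    return place(q,face(y,up,out))[0],Rb*R.from_matrix(np.c_[-u,[0,1,0],-n])
def rel(tgt,cmd=None):
    if cmd is None:
        c=json.load(open("cmd.json"));cmd=(np.array(c[0]),R.from_quat(c[1]))
    d=cmd[1].inv().apply(tgt[0]-cmd[0])*1000;r=(cmd[1].inv()*tgt[1]).as_rotvec()
    print("row",np.r_[d.round(1),r.round(3)].tolist())
    return cmd[0]+cmd[1].apply(d.round(1)/1000),cmd[1]*R.from_rotvec(r.round(3))
def save(c): json.dump([c[0].tolist(),c[1].as_quat().tolist()],open("cmd.json","w"))
def tobank(p): # -> y, up, out
    v=Rb.inv().apply(np.array(p)-[q[0],q[1],0])-[0,0,.06];return v[1],v@u,v@n
def where():
    s=state();w=s["tool_rot"];r=R.from_quat([w[1],w[2],w[3],w[0]])
    print("t %.2f"%s["time"],"bank y,up,out mm",(np.array(tobank(s["tcp_pos"]))*1000).round(2),"F tool",r.inv().apply(s["force"]).round(2),"tcp",s["tcp_pos"].round(4),"w %.3f"%s["gripper_width"])
    return s["tcp_pos"],r
E
python3 - <<'E'
from ov import *
import json
Z=lambda a,b:[172+a/6-.5,166+b/6-.5]
S=lambda a,b:[288+(a-340)/3-.5,170+(b-302)/3-.5]
def res(p):
    q,h=[p[0],p[1],-.1233],p[2]
    o=[("top",L,Z(12,128)),("top",Rr,Z(708,224)),("top",face(.052,-.022,h+.027),Z(283,240)),("top",face(-.052,-.022,h+.027),Z(490,270)),
       ("top",face(.158,-.028,h),Z(84,200)),("scene",face(-.158,.028,h),S(500,495)),("scene",L,[291.8,153.5])]
    return np.concatenate([(proj(c,place(q,x))-px).ravel() for c,x,px in o])
s=least_squares(res,[.65,.15,.02],loss="soft_l1");print(s.x);print(res(s.x).reshape(-1,2).round(1).tolist())
json.dump([s.x[0],s.x[1],-.1233],open("bank.json","w"))
import mv
st=mv.where();mv.save((np.array([.154,.58,.223]),st[1]))
a=mv.bank_pose(.133,-.01,.22);print(a[0])
E
```

```text
[0.64171772 0.14948533 0.02527206]
[[0.2, -0.5], [0.0, 0.1], [-0.1, -0.3], [0.3, -0.3], [0.3, -0.9], [-1.6, -0.2], [-1.1, 1.3]]
t 0.10 bank y,up,out mm [ 366.9  -347.07  440.34] F tool [-0.28  0.29  0.22] tcp [0.154  0.5796 0.2216] w 1.002
[0.52471694 0.29800252 0.23447769]
```

```bash
python3 - <<'E'
from mv import *
t=bank_pose(.133,0,.22)
c=json.load(open("cmd.json"));c=(np.array(c[0]),R.from_quat(c[1]))
m=rel((np.array([.36,.43,.30]),c[1]*R.from_rotvec((c[1].inv()*t[1]).as_rotvec()/2)));f=rel(t,m);save(f)
E
```

```text
row [-237.6, -92.2, -76.9, -0.022, -0.305, -0.066]
row [-168.3, -98.3, 114.7, -0.021, -0.305, -0.066]
```

Emit:
play_rows([
  [-1,-30,-12,-30,-0.004,-0.051,-0.011],
  [-1,-70,-27,-50,-0.007,-0.102,-0.022],
  [-1,-110,-43,-77,-0.011,-0.153,-0.033],
  [-1,-150,-58,-77,-0.015,-0.204,-0.044],
  [-1,-190,-74,-77,-0.018,-0.255,-0.055],
  [-1,-237.6,-92.2,-76.9,-0.022,-0.305,-0.066],
  [-1,-237.6,-92.2,-76.9,-0.022,-0.305,-0.066],
  [-1,-237.6,-92.2,-76.9,-0.022,-0.305,-0.066],
], force=20)

```text
time: 0.9
tcp_pos: [0.3602, 0.4292, 0.2991]
tool_rot: [0.151, 0.096, 0.984, -0.009]
force: [-0.7, 0.9, -0.0]
gripper_width: 0.308
finger_force: 0.0
```

Emit:
play_rows([
  [-1,-34,-20,23,-0.004,-0.061,-0.013],
  [-1,-67,-39,46,-0.008,-0.122,-0.026],
  [-1,-101,-59,69,-0.012,-0.183,-0.04],
  [-1,-135,-79,92,-0.017,-0.244,-0.053],
  [-1,-168.3,-98.3,114.7,-0.021,-0.305,-0.066],
  [-1,-168.3,-98.3,114.7,-0.021,-0.305,-0.066],
  [-1,-168.3,-98.3,114.7,-0.021,-0.305,-0.066],
  [-1,-168.3,-98.3,114.7,-0.021,-0.305,-0.066],
])

```text
time: 1.7
tcp_pos: [0.5324, 0.2984, 0.2406]
tool_rot: [0.3, 0.059, 0.952, -0.017]
force: [-1.1, -1.0, 0.0]
gripper_width: 0.007
finger_force: 0.0
```

```bash
python3 - <<'E'
from mv import *
p=where();rel(bank_pose(.133,0,.22),p)
E
```

```text
t 1.70 bank y,up,out mm [134.37  -0.32 220.71] F tool [ 0.79 -1.14 -0.57] tcp [0.5324 0.2984 0.2406] w 0.007
row [-0.3, -1.4, 0.7, 0.003, -0.0, -0.001]
```

Emit:
play_rows([
  [-1,0,-1,30,0,0,0],
  [-1,0,-1,60,0,0,0],
  [-1,0,-1,90,0,0,0],
  [-1,0,-1,120,0,0,0],
  [-1,0,-1,145,0,0,0],
  [-1,0,-1,160,0,0,0],
  [-1,0,-1,168,0,0,0],
  [-1,0,-1,170,0,0,0],
])

```text
time: 2.5
tcp_pos: [0.6296, 0.2847, 0.1004]
tool_rot: [0.3, 0.059, 0.952, -0.018]
force: [0.8, -0.9, -0.5]
gripper_width: 0.003
finger_force: 0.0
```

```bash
python3 - <<'E'
from mv import *
where()
im=imaging.capture("top");cv2.imwrite("pics/top1.png",im[...,::-1])
im2=imaging.capture("scene");cv2.imwrite("pics/scene1.png",im2[...,::-1])
a=cv2.resize(im[150:230,165:305,::-1],None,fx=5,fy=5,interpolation=cv2.INTER_CUBIC);b=cv2.resize(im2[140:270,270:370,::-1],None,fx=1.5,fy=1.5,interpolation=cv2.INTER_CUBIC)
o=np.zeros((600,800,3),np.uint8);o[:400,:700]=a;o[402:402+195,:150]=b;cv2.imwrite("pics/t1.png",o)
E
```

```text
t 2.50 bank y,up,out mm [132.73  -0.27  49.5 ] F tool [-0.44 -0.82  0.91] tcp [0.6296 0.2847 0.1004] w 0.003
```

View pics/t1.png

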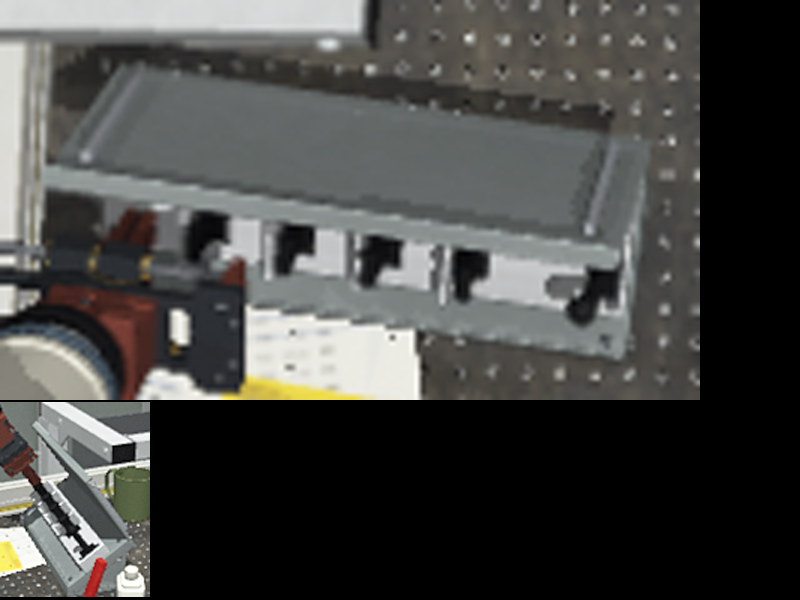

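The picture shows the shut fingers over the strip's bare end at about (140,230), clear of the hood, with lever 1 still upright. Now I'll feel for the strip gently.

Emit:
play_rows([
  [-1,0,0,4,0,0,0],
  [-1,0,0,8,0,0,0],
  [-1,0,0,11,0,0,0],
  [-1,0,0,12,0,0,0],
  [-1,0,0,12.5,0,0,0],
  [-1,0,0,13,0,0,0],
  [-1,0,0,13.5,0,0,0],
  [-1,0,0,14,0,0,0],
])

```text
time: 3.4
tcp_pos: [0.6377, 0.283, 0.089]
tool_rot: [0.3, 0.059, 0.952, -0.018]
force: [0.2, -0.3, -0.3]
gripper_width: 0.005
finger_force: 0.0
```

Emit:
play_rows([
  [-1,0,0,0.4,0,0,0],
  [-1,0,0,0.8,0,0,0],
  [-1,0,0,1.2,0,0,0],
  [-1,0,0,1.6,0,0,0],
  [-1,0,0,2.0,0,0,0],
  [-1,0,0,2.3,0,0,0],
  [-1,0,0,2.5,0,0,0],
  [-1,0,0,2.5,0,0,0],
])

```text
time: 4.2
tcp_pos: [0.639, 0.2829, 0.0868]
tool_rot: [0.3, 0.059, 0.952, -0.018]
force: [-0.5, 0.2, 0.5]
gripper_width: 0.006
finger_force: 0.0
```

```bash
python3 -c "
from mv import *
where()"
```

```text
t 4.20 bank y,up,out mm [132.03  -0.22  32.92] F tool [ 0.14  0.11 -0.71] tcp [0.639  0.2829 0.0868] w 0.006
```

Emit:
play_rows([
  [-1,0,0,0.4,0,0,0],
  [-1,0,0,0.8,0,0,0],
  [-1,0,0,1.2,0,0,0],
  [-1,0,0,1.6,0,0,0],
  [-1,0,0,2.0,0,0,0],
  [-1,0,0,2.4,0,0,0],
  [-1,0,0,2.5,0,0,0],
  [-1,0,0,2.5,0,0,0],
])

```text
time: 5.0
tcp_pos: [0.6404, 0.2827, 0.0848]
tool_rot: [0.3, 0.059, 0.952, -0.018]
force: [0.2, 0.3, -0.1]
gripper_width: -0.001
finger_force: 0.0
```

Emit:
play_rows([
  [-1,0,0,0.4,0,0,0],
  [-1,0,0,0.8,0,0,0],
  [-1,0,0,1.2,0,0,0],
  [-1,0,0,1.6,0,0,0],
  [-1,0,0,2.0,0,0,0],
  [-1,0,0,2.4,0,0,0],
  [-1,0,0,2.5,0,0,0],
  [-1,0,0,2.5,0,0,0],
])

```text
time: 5.8
tcp_pos: [0.6419, 0.2825, 0.0827]
tool_rot: [0.3, 0.059, 0.952, -0.018]
force: [0.1, -0.4, -0.5]
gripper_width: 0.006
finger_force: 0.0
```

Emit:
play_rows([
  [-1,0,0,0.4,0,0,0],
  [-1,0,0,0.8,0,0,0],
  [-1,0,0,1.2,0,0,0],
  [-1,0,0,1.6,0,0,0],
  [-1,0,0,2.0,0,0,0],
  [-1,0,0,2.4,0,0,0],
  [-1,0,0,2.5,0,0,0],
  [-1,0,0,2.5,0,0,0],
])

```text
time: 6.6
tcp_pos: [0.6433, 0.2823, 0.0807]
tool_rot: [0.3, 0.059, 0.952, -0.018]
force: [0.5, -0.1, -0.1]
gripper_width: 0.006
finger_force: 0.0
```

Emit:
play_rows([
  [-1,0,0,0.4,0,0,0],
  [-1,0,0,0.8,0,0,0],
  [-1,0,0,1.2,0,0,0],
  [-1,0,0,1.6,0,0,0],
  [-1,0,0,2.0,0,0,0],
  [-1,0,0,2.4,0,0,0],
  [-1,0,0,2.5,0,0,0],
  [-1,0,0,2.5,0,0,0],
])

```text
time: 7.4
tcp_pos: [0.6447, 0.2822, 0.0788]
tool_rot: [0.3, 0.059, 0.952, -0.018]
force: [-1.2, -0.5, 1.6]
gripper_width: 0.005
finger_force: 1.2
```

Emit:
play_rows([
  [-1,0,0,0.1,0,0,0],
  [-1,0,0,0.2,0,0,0],
  [-1,0,0,0.3,0,0,0],
  [-1,0,0,0.4,0,0,0],
  [-1,0,0,0.5,0,0,0],
  [-1,0,0,0.5,0,0,0],
  [-1,0,0,0.5,0,0,0],
  [-1,0,0,0.5,0,0,0],
])

```text
time: 8.2
tcp_pos: [0.6447, 0.2822, 0.0788]
tool_rot: [0.3, 0.059, 0.952, -0.018]
force: [-6.9, -1.6, 5.8]
gripper_width: 0.005
finger_force: 4.1
```

```bash
python3 -c "
from mv import *
where();print(state()['finger_force'])"
```

```text
t 8.20 bank y,up,out mm [ 1.3206e+02 -1.3000e-01  2.3020e+01] F tool [ 2.1  -2.46 -8.52] tcp [0.6447 0.2822 0.0788] w 0.005
4.069398783612996
```

Emit:
play_rows([
  [-1,0,0,-2,0,0,0],
  [-1,0,0,-8,0,0,0],
  [-1,0,0,-16,0,0,0],
  [-1,0,0,-24,0,0,0],
  [-1,0,0,-30,0,0,0],
  [-1,0,0,-31.5,0,0,0],
  [-1,0,0,-31.5,0,0,0],
  [-1,0,0,-31.5,0,0,0],
])

```text
time: 9.0
tcp_pos: [0.627, 0.2842, 0.1039]
tool_rot: [0.3, 0.059, 0.952, -0.018]
force: [-0.3, 0.6, -0.6]
gripper_width: 0.004
finger_force: 0.0
```

```bash
python3 -c "
from mv import *
p=where();rel(bank_pose(.132,0,.054),p);rel(bank_pose(-.092,0,.054),p)"
```

```text
t 9.00 bank y,up,out mm [131.93  -0.37  53.81] F tool [0.65 0.58 0.24] tcp [0.627  0.2842 0.1039] w 0.004
row [-0.4, 0.1, -0.2, 0.001, 0.0, -0.001]
row [-0.5, -223.9, -0.4, 0.001, 0.0, -0.001]
```

Emit:
play_rows([
  [-1,0,-6,0,0,0,0],
  [-1,0,-12,0,0,0,0],
  [-1,0,-18,0,0,0,0],
  [-1,0,-24,0,0,0,0],
  [-1,0,-30,0,0,0,0],
  [-1,0,-36,0,0,0,0],
  [-1,0,-42,0,0,0,0],
  [-1,0,-48,0,0,0,0],
])

```text
time: 9.8
tcp_pos: [0.6212, 0.2362, 0.1042]
tool_rot: [0.3, 0.059, 0.952, -0.018]
force: [0.4, 0.8, 0.6]
gripper_width: 0.001
finger_force: 0.7
```

```bash
python3 -c "
from mv import *
p=where();rel(bank_pose(-.092,0,.054),p)"
```

```text
t 9.80 bank y,up,out mm [83.5  -0.12 53.98] F tool [-0.6   0.87 -0.3 ] tcp [0.6212 0.2362 0.1042] w 0.001
row [-0.3, -175.5, -0.2, 0.001, 0.0, -0.001]
```

Emit:
play_rows([
  [-1,0,-6.5,0,0,0,0],
  [-1,0,-13,0,0,0,0],
  [-1,0,-19.5,0,0,0,0],
  [-1,0,-26,0,0,0,0],
  [-1,0,-32.5,0,0,0,0],
  [-1,0,-39,0,0,0,0],
  [-1,0,-45.5,0,0,0,0],
  [-1,0,-52,0,0,0,0],
])

```text
time: 10.6
tcp_pos: [0.6147, 0.1846, 0.104]
tool_rot: [0.3, 0.059, 0.952, -0.018]
force: [-0.8, 1.1, 0.9]
gripper_width: 0.006
finger_force: 0.7
```

```bash
python3 - <<'E'
from mv import *
p=where();rel(bank_pose(-.092,0,.054),p)
im=imaging.capture("top")
a=cv2.resize(im[150:230,165:305,::-1],None,fx=5,fy=5,interpolation=cv2.INTER_CUBIC);cv2.imwrite("pics/t2.png",a)
E
```

```text
t 10.60 bank y,up,out mm [31.53 -0.26 53.85] F tool [ 0.23  1.03 -1.23] tcp [0.6147 0.1846 0.104 ] w 0.006
row [-0.3, -123.5, -0.3, 0.001, 0.0, -0.001]
```

View pics/t2.png

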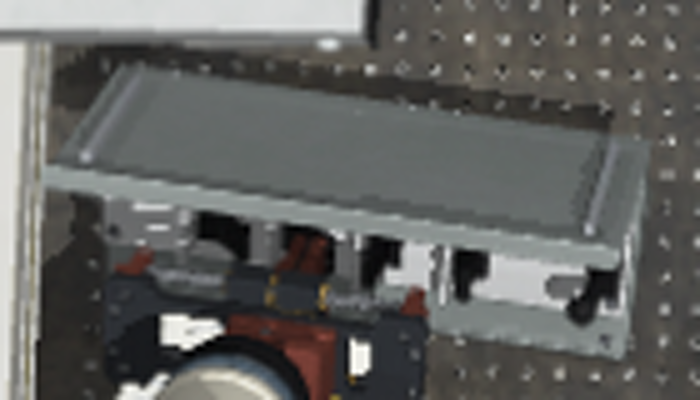

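Lever 1 now lies folded to the right, at (195–250,235), and the finger is working on lever 2 at (305,250). I'll carry on with the drag.

Emit:
play_rows([
  [-1,0,-6.5,0,0,0,0],
  [-1,0,-13,0,0,0,0],
  [-1,0,-19.5,0,0,0,0],
  [-1,0,-26,0,0,0,0],
  [-1,0,-32.5,0,0,0,0],
  [-1,0,-39,0,0,0,0],
  [-1,0,-45.5,0,0,0,0],
  [-1,0,-52,0,0,0,0],
])

```text
time: 11.45
tcp_pos: [0.6083, 0.133, 0.1038]
tool_rot: [0.3, 0.059, 0.952, -0.018]
force: [-0.5, 2.2, -0.0]
gripper_width: 0.007
finger_force: 0.7
```

```bash
python3 -c "
from mv import *
p=where();rel(bank_pose(-.092,0,.054),p)"
```

```text
t 11.45 bank y,up,out mm [-20.51  -0.41  53.75] F tool [ 0.67  2.1  -0.41] tcp [0.6083 0.133  0.1038] w 0.007
row [-0.5, -71.5, -0.3, 0.001, 0.0, -0.001]
```

Emit:
play_rows([
  [-1,0,-9,0,0,0,0],
  [-1,0,-18,0,0,0,0],
  [-1,0,-27,0,0,0,0],
  [-1,0,-36,0,0,0,0],
  [-1,0,-45,0,0,0,0],
  [-1,0,-54,0,0,0,0],
  [-1,0,-63,0,0,0,0],
  [-1,0,-70,0,0,0,0],
])

```text
time: 12.25
tcp_pos: [0.5997, 0.0628, 0.1039]
tool_rot: [0.3, 0.059, 0.952, -0.018]
force: [0.3, -0.7, -0.7]
gripper_width: 0.004
finger_force: 0.0
```

Emit:
play_rows([
  [-1,0,-1,0,0,0,0],
  [-1,0,-2,0,0,0,0],
  [-1,0,-3,0,0,0,0],
  [-1,0,-3,0,0,0,0],
  [-1,0,-3,0,0,0,0],
  [-1,0,-3,0,0,0,0],
  [-1,0,-3,0,0,0,0],
  [-1,0,-3,0,0,0,0],
])

```text
time: 13.05
tcp_pos: [0.5994, 0.0611, 0.1037]
tool_rot: [0.3, 0.059, 0.952, -0.018]
force: [-0.7, -0.8, 0.5]
gripper_width: 0.008
finger_force: 0.0
```

```bash
python3 - <<'E'
from mv import *
p=where()
im=imaging.capture("top");im2=imaging.capture("scene")
cv2.imwrite("pics/top3.png",im[...,::-1]);cv2.imwrite("pics/scene3.png",im2[...,::-1])
E
```

```text
t 13.05 bank y,up,out mm [-92.89  -0.39  53.68] F tool [ 0.19 -0.83 -0.71] tcp [0.5994 0.0611 0.1037] w 0.008
```

```bash
python3 - <<'E'
from mv import *
p=where()
c=(p[0],p[1]);r1=(p[0]+p[1].apply([0,0,-.19]),p[1])
print(r1[0])
def down(phi,x,y,z): # bar pointer dir (-cos phi, sin phi)
    b=np.array([-np.cos(phi),np.sin(phi),0]);ty=np.array([np.sin(phi),np.cos(phi),0]);tz=np.array([0,0,-1.])
    return np.array([x,y,z]),R.from_matrix(np.c_[np.cross(ty,tz),ty,tz])
t=down(.40,.4296,-.2825,.25);f=rel(t,r1)
h=r1[1]*R.from_rotvec((r1[1].inv()*t[1]).as_rotvec()/2)
m=rel(((r1[0]+t[0])/2+[0,0,.03],h),r1);rel(t,m)
E
```

```text
t 13.15 bank y,up,out mm [-92.96  -0.39  53.68] F tool [-0.47 -0.16 -0.51] tcp [0.5994 0.0611 0.1037] w 0.002
[0.49120606 0.07424929 0.25936483]
row [19.3, -361.6, -2.6, 0.086, 0.607, 0.268]
row [-7.6, -180.8, -25.9, 0.043, 0.303, 0.134]
row [-6.4, -181.0, 34.2, 0.043, 0.304, 0.134]
```

Emit:
play_rows([
  [-1,0,0,-10,0,0,0],
  [-1,0,0,-30,0,0,0],
  [-1,0,0,-55,0,0,0],
  [-1,0,0,-85,0,0,0],
  [-1,0,0,-115,0,0,0],
  [-1,0,0,-145,0,0,0],
  [-1,0,0,-175,0,0,0],
  [-1,0,0,-190,0,0,0],
])

```text
time: 13.95
tcp_pos: [0.4903, 0.0745, 0.2638]
tool_rot: [0.303, 0.059, 0.951, -0.017]
force: [0.7, -0.1, 0.5]
gripper_width: 0.006
finger_force: 0.0
```

Emit:
play_rows([
  [1,-1.5,-35,-5,0.009,0.061,0.027],
  [1,-3,-72,-10,0.017,0.121,0.054],
  [1,-4.5,-108,-15,0.026,0.182,0.08],
  [1,-6,-145,-20,0.034,0.242,0.107],
  [1,-7.6,-180.8,-25.9,0.043,0.303,0.134],
  [1,-7.6,-180.8,-25.9,0.043,0.303,0.134],
  [1,-7.6,-180.8,-25.9,0.043,0.303,0.134],
  [1,-7.6,-180.8,-25.9,0.043,0.303,0.134],
])

```text
time: 14.75
tcp_pos: [0.4603, -0.1032, 0.2849]
tool_rot: [0.153, 0.13, 0.98, -0.009]
force: [-0.5, -0.3, -0.3]
gripper_width: 0.691
finger_force: 0.0
```

Emit:
play_rows([
  [1,-1,-36,7,0.009,0.061,0.027],
  [1,-2,-72,14,0.017,0.122,0.054],
  [1,-4,-108,21,0.026,0.182,0.08],
  [1,-5,-145,28,0.034,0.243,0.107],
  [1,-6.4,-181,34.2,0.043,0.304,0.134],
  [1,-6.4,-181,34.2,0.043,0.304,0.134],
  [1,-6.4,-181,34.2,0.043,0.304,0.134],
  [1,-6.4,-181,34.2,0.043,0.304,0.134],
])

```text
time: 15.55
tcp_pos: [0.4301, -0.2809, 0.2509]
tool_rot: [0.001, 0.198, 0.98, -0.0]
force: [-0.3, 0.0, -0.4]
gripper_width: 0.996
finger_force: 0.0
```

```bash
cat >> mv.py <<'E'
def down(phi,x,y,z): # bar pointer dir (-cos phi, sin phi)
    ty=np.array([np.sin(phi),np.cos(phi),0]);tz=np.array([0,0,-1.])
    return np.array([x,y,z]),R.from_matrix(np.c_[np.cross(ty,tz),ty,tz])
E
python3 - <<'E'
from mv import *
p=where();rel(down(.40,.4296,-.2825,.064),p)
im=imaging.capture("top");im2=imaging.capture("scene")
cv2.imwrite("pics/top4.png",im[...,::-1]);cv2.imwrite("pics/scene4.png",im2[...,::-1])
o=np.zeros((600,800,3),np.uint8)
o[:300,:768]=cv2.resize(im[166:216,172:300,::-1],(768,300),interpolation=cv2.INTER_CUBIC)
o[302:599,:216]=cv2.resize(im2[170:269,288:360,::-1],(216,297),interpolation=cv2.INTER_CUBIC)
o[302:590,250:550]=cv2.resize(im2[260:380,250:375,::-1],(300,288),interpolation=cv2.INTER_CUBIC)
cv2.imwrite("pics/t4.png",o)
E
```

```text
t 15.55 bank y,up,out mm [-453.16  -19.19  246.49] F tool [ 0.31 -0.13  0.41] tcp [ 0.4301 -0.2809  0.2509] w 0.996
row [0.2, -1.7, 186.9, 0.0, 0.002, 0.002]
```

View pics/t4.png

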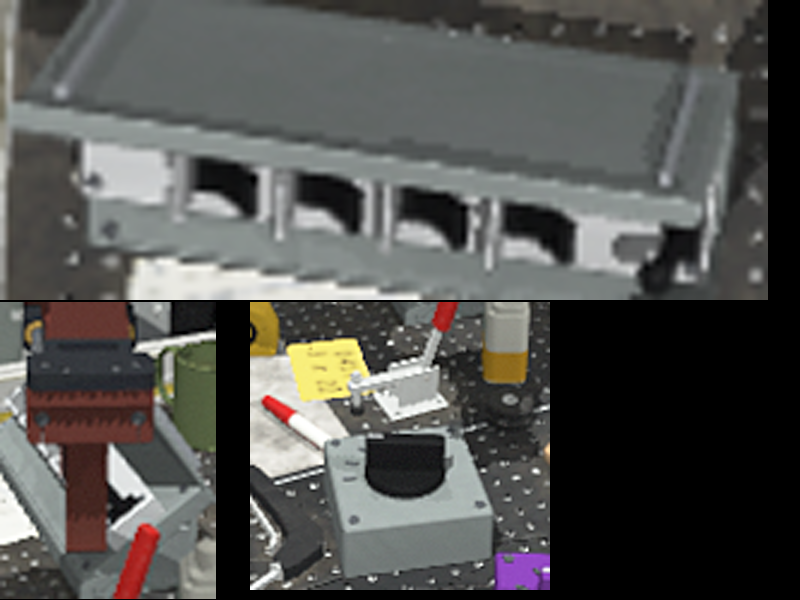

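All four zone levers lie folded alike, at about (225,185), (335,205), (435,220) and (545,235), and the fan lever at (665,255) hasn't changed. Now for the dial.

Emit:
play_rows([
  [1,0,-1.7,35,0,0,0],
  [1,0,-1.7,75,0,0,0],
  [1,0,-1.7,115,0,0,0],
  [1,0,-1.7,145,0,0,0],
  [1,0,-1.7,165,0,0,0],
  [1,0,-1.7,178,0,0,0],
  [1,0,-1.7,184,0,0,0],
  [1,0,-1.7,186,0,0,0],
])

```text
time: 16.45
tcp_pos: [0.4292, -0.2839, 0.0647]
tool_rot: [0.001, 0.199, 0.98, -0.0]
force: [-0.7, 0.4, 0.1]
gripper_width: 0.995
finger_force: 0.0
```

Emit:
play_rows([
  [0,0,0,0,0,0,0],
  [-0.2,0,0,0,0,0,0],
  [-0.4,0,0,0,0,0,0],
  [-0.7,0,0,0,0,0,0],
  [-1,0,0,0,0,0,0],
  [-1,0,0,0,0,0,0],
  [-1,0,0,0,0,0,0],
  [-1,0,0,0,0,0,0],
], force=15)

```text
time: 17.25
tcp_pos: [0.4289, -0.2841, 0.064]
tool_rot: [-0.0, 0.199, 0.98, 0.0]
force: [0.1, -0.2, -0.1]
gripper_width: 0.311
finger_force: 0.0
```

```bash
python3 -c "
from mv import *
p=where();s=state();print(s['finger_force'],s['torque']);y=p[1].apply([0,1,0]);print('phi',np.arctan2(y[0],y[1]))
rel(down(1.144,.4296,-.2825,.064),p)"
```

```text
t 17.25 bank y,up,out mm [-456.5  -127.04   93.87] F tool [-0.2  -0.09  0.07] tcp [ 0.4289 -0.2841  0.064 ] w 0.311
0.0 [-0.02078612  0.02641857 -0.02832779]
phi 0.4004111901143455
row [-0.0, 1.8, 0.0, -0.0, -0.0, 0.744]
```

Emit:
play_rows([
  [-1,0,0,0,0,0,0],
  [-1,0,0,0,0,0,0],
  [-1,0,0,0,0,0,0],
  [-1,0,0,0,0,0,0],
  [-1,0,0,0,0,0,0],
  [-1,0,0,0,0,0,0],
  [-1,0,0,0,0,0,0],
  [-1,0,0,0,0,0,0],
], force=20)

```text
time: 18.05
tcp_pos: [0.4295, -0.2812, 0.064]
tool_rot: [-0.0, 0.198, 0.98, 0.003]
force: [2.1, 9.8, 2.0]
gripper_width: 0.159
finger_force: 20.0
```

```bash
python3 -c "
from mv import *
p=where();s=state();print(s['finger_force'],s['torque'],s['force'])"
```

```text
t 18.05 bank y,up,out mm [-453.53 -126.82   93.67] F tool [ 1.85  9.82 -1.97] tcp [ 0.4295 -0.2812  0.064 ] w 0.159
20.007939040660858 [ 1.73109309 -0.20312101  0.22960233] [2.09724147 9.75754395 2.02461073]
```

Emit:
play_rows([
  [-1,0,2.8,0,0,0,0],
  [-1,0,2.8,0,0,0,0.11],
  [-1,0,2.8,0,0,0,0.22],
  [-1,0,2.8,0,0,0,0.33],
  [-1,0,2.8,0,0,0,0.44],
  [-1,0,2.8,0,0,0,0.55],
  [-1,0,2.8,0,0,0,0.66],
  [-1,0,2.8,0,0,0,0.744],
])

```text
time: 18.85
tcp_pos: [0.4301, -0.2806, 0.064]
tool_rot: [-0.001, 0.543, 0.84, 0.001]
force: [0.1, 3.6, 0.6]
gripper_width: 0.16
finger_force: 20.0
```

```bash
python3 -c "
from mv import *
p=where();s=state();print(s['finger_force'],s['torque'],s['force']);y=p[1].apply([0,1,0]);print('phi',np.arctan2(y[0],y[1]))"
```

```text
t 18.85 bank y,up,out mm [-452.87 -126.45   93.4 ] F tool [ 3.26  1.6  -0.61] tcp [ 0.4301 -0.2806  0.064 ] w 0.160
19.997311234474182 [0.66312776 0.01692148 0.06987023] [0.11961122 3.63223735 0.61305209]
phi 1.1483039975138865
```

Emit:
play_rows([
  [-1,0,0,0,0,0,0],
  [-1,0,0,0,0,0,0],
  [0.2,0,0,0,0,0,0],
  [0.2,0,0,0,0,0,0],
  [0.2,0,0,0,0,0,0],
  [0.2,0,0,0,0,0,0],
  [0.2,0,0,0,0,0,0],
  [0.2,0,0,0,0,0,0],
])

```text
time: 19.65
tcp_pos: [0.43, -0.2816, 0.0641]
tool_rot: [0.0, 0.541, 0.841, -0.0]
force: [0.4, -0.5, 0.7]
gripper_width: 0.598
finger_force: 0.0
```

Emit:
play_rows([
  [0.2,0,0,-10,0,0,0],
  [0.2,0,0,-30,0,0,0],
  [0.2,0,0,-60,0,0,0],
  [0.2,0,0,-90,0,0,0],
  [0.2,0,0,-120,0,0,0],
  [0.2,0,0,-150,0,0,0],
  [0.2,0,0,-180,0,0,0],
  [0.2,0,0,-200,0,0,0],
])

```text
time: 20.45
tcp_pos: [0.4302, -0.2817, 0.2677]
tool_rot: [0.002, 0.541, 0.841, -0.0]
force: [-0.4, 0.1, -0.2]
gripper_width: 0.599
finger_force: 0.0
```

```bash
python3 - <<'E'
from mv import *
where()
im2=imaging.capture("scene");im=imaging.capture("top")
# bar/pointer: bright low-saturation spot inside black disc, scene view; compare with where the pointer end should be
qc=np.array([.4296,-.281])
def disc(nm,img,r=.038,z=.086):
    best=[]
    for a in np.arange(0,2*np.pi,.1):
        v=[]
        for rr in(.018,.022,.026,.029):
            p=proj(nm,[*(qc+rr*np.array([-np.cos(a),np.sin(a)])),z])[0];v.append(cv2.getRectSubPix(img.astype(np.uint8),(1,1),(float(p[0]),float(p[1])))[0,0].mean())
        best.append((max(v),round(float(a),2)))
    return sorted(best)[::-1][:8]
print("scene",disc("scene",im2));print("top",disc("top",im))
print("scene before",disc("scene",cv2.imread("pics/scene0.png")));print("top before",disc("top",cv2.imread("pics/top0.png")))
E
```

```text
t 20.45 bank y,up,out mm [-453.93   -9.4   260.11] F tool [ 0.25 -0.37  0.22] tcp [ 0.4302 -0.2817  0.2677] w 0.599
scene [(np.float64(242.33333333333334), 2.1), (np.float64(240.33333333333334), 1.7), (np.float64(239.0), 1.8), (np.float64(233.33333333333334), 2.0), (np.float64(227.33333333333334), 1.9), (np.float64(213.33333333333334), 2.2), (np.float64(204.66666666666666), 1.2), (np.float64(193.33333333333334), 3.2)]
top [(np.float64(215.66666666666666), 1.2), (np.float64(215.33333333333334), 1.3), (np.float64(215.33333333333334), 1.1), (np.float64(215.0), 1.4), (np.float64(213.0), 1.0), (np.float64(206.0), 1.5), (np.float64(201.0), 0.9), (np.float64(195.33333333333334), 1.6)]
scene before [(np.float64(244.66666666666666), 2.1), (np.float64(243.33333333333334), 1.7), (np.float64(242.33333333333334), 1.8), (np.float64(237.0), 2.0), (np.float64(231.66666666666666), 1.9), (np.float64(219.66666666666666), 2.2), (np.float64(204.0), 3.2), (np.float64(193.66666666666666), 3.3)]
top before [(np.float64(155.33333333333334), 0.3), (np.float64(122.0), 0.4), (np.float64(93.0), 0.2), (np.float64(67.0), 0.5), (np.float64(65.0), 4.3), (np.float64(65.0), 4.2), (np.float64(61.333333333333336), 4.4), (np.float64(59.0), 4.1)]
```

Emit:
play_rows([
  [0.2,40,10,-10,0,0,0],
  [0.2,85,20,-20,0,0,0],
  [0.2,130,35,-20,0,0,0],
  [0.2,175,45,-20,0,0,0],
  [0.2,220,60,-20,0,0,0],
  [0.2,260,70,-20,0,0,0],
  [0.2,294,80,-20,0,0,0],
  [0.2,294,80,-20,0,0,0],
])

```text
time: 21.35
tcp_pos: [0.3804, 0.0224, 0.2834]
tool_rot: [-0.0, 0.539, 0.842, 0.0]
force: [0.5, -0.2, 0.2]
gripper_width: 0.605
finger_force: 0.0
```

```bash
python3 - <<'E'
from mv import *
where()
qc=np.array([.4296,-.281])
def ptr(nm,img):
    g=img.mean(2).astype(np.float32);A=np.arange(-.4,2.6,.05);out=[]
    for a in A:
        v=[float(cv2.getRectSubPix(g,(1,1),tuple(map(float,proj(nm,[*(qc+rr*np.array([-np.cos(a),np.sin(a)])),.086])[0])))[0,0]) for rr in(.02,.023,.026)]
        out.append(max(v))
    out=np.array(out);k=out.argmax();w=np.clip(out-60,0,None)*(abs(A-A[k])<.35);print(nm,"peak",A[k].round(2),out[k],"centroid",(w*A).sum()/w.sum())
for nm in("top","scene"):
    im=imaging.capture(nm);cv2.imwrite(f"pics/{nm}5.png",im[...,::-1])
    ptr(nm,cv2.imread(f"pics/{nm}0.png"));ptr(nm,im)
# symmetric dark-bar check: difference of bystander areas
a,b=cv2.imread("pics/top0.png").astype(int),cv2.imread("pics/top5.png").astype(int)
for k,(x,y) in dict(oil=(328,202),wheel=(354,218),clamp=(333,230),tape=(278,278)).items():print(k,abs(a-b)[y-10:y+10,x-10:x+10].mean().round(1))
E
```

```text
t 21.35 bank y,up,out mm [-158.28  -71.51  322.79] F tool [-0.38  0.39 -0.2 ] tcp [0.3804 0.0224 0.2834] w 0.605
top peak 0.3 151.02734375 centroid 0.32263709461450074
top peak 1.05 166.46595764160156 centroid 1.048554306169808
scene peak 1.7 243.44044494628906 centroid 1.7633108686645254
scene peak 1.7 242.64950561523438 centroid 1.770576171830088
oil 0.3
wheel 0.5
clamp 0.4
tape 77.9
```

```bash
python3 -c "
from plant import workorder
print(workorder.hand_in())"
```

```text
the job is handed in; nothing more can be done
None
```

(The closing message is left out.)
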